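# Set the flame spreader home on its spark electrode and cap the burner

### The arm

A 6-joint arm with a two-finger parallel gripper is mounted at the origin on a cart in front of the work surface, level with it; the furniture and walls round the work are solid. World frame = base frame: x ahead of the robot, y to its left, z up, the work surface at z = 0. Lengths are in mm, angles in degrees, forces in N, time in s.
With the tool pointing down it reaches from about 325 to 925 mm from the base axis. Payload 3.1 kg.
Tool frame: the origin (TCP) lies at the very end of the fingers, on their centre line; the grasp point (between the pads) lies grasp_offset behind it (grasp_offset is the distance from the TCP to the grasp point, in mm); z points along the fingers, y is the line along which they close (so a half turn about z gives the same grasp; the last joint's range is limited). The gripper opens to 85 mm and grips with 20 to 120 N. Pads are 22 mm wide; open, the fingers measure 114 mm over their backs; the gripper's body (76 mm by 85 mm) begins 54 mm behind the grasp point. The pads swing forward as they close: fully open they stand 13 mm farther back than shut.
Start: joints at [64.274, 12.427, 92.441, -0, 75.132, -6.429], TCP at [206.525, 589.904, 231.3] pointing down, gripper open.
Joint ranges: [-157.48, 157.48], [-44.54, 120.13], [17.64, 146.25], [-64.5, 244.5], [7.68, 150.69], [-147.95, 147.95]. Speed limits (degrees/s): [159.86, 159.86, 180, 180, 180, 180].

### API

Orientations are given as [roll, pitch, yaw] about the fixed x, y, z axes, in that order (R = Rz(yaw) Ry(pitch) Rx(roll)).
In Python, from station import * gives the robot as it stands. Calls block until the motion is done:
- goto(position, orientation): joint-space move of the TCP to a pose.
- move_l(position, attitude=None, speed=150): straight line of the TCP; attitude=None keeps the orientation; speed is the mean speed in mm/s.
- move_j(angles): joint-space move.
- grip(opening, squeeze=None): finger opening in mm; squeeze is the grip in N (None keeps the last); returns when the fingers have stopped.
- wait(seconds).
- solve_ik(position, orientation): joint angles nearest the present ones, or None.
- get_obs(): the state.
- get_image(name): name is "side" or "top" or "wrist"; returns the picture (480x640x3 uint8, red, green, blue); there is no depth.
- get_calibration(name): a dict with "fx", "fy", "cx", "cy" (pixels), "R" (3x3) and "t" (3): a world point X has camera coordinates R X + t; the wrist camera has in their place "mount" (4x4, takes a point from camera to tool coordinates, whose origin is the TCP and whose axes are the flange's). Camera axes: x right, y down, z forward; pixel columns grow to the right and rows downward; lengths in mm; the calibration is good to about 2 mm. A picture is of the moment at which its call begins: read the wrist's pose just before it. get_calibration takes no time and is no camera call.
A pose or a line that the arm cannot do raises Unreachable and nothing moves.
- sign_off(): hands the job in; it is judged then, once.
Trained networks look in the newest picture that a camera, given by its name, has taken for a name from the list of things; names that differ only in an ending like _2 or _b are one class to them, and where a whole thing is asked for, a point or a joint stands for the part that bears it (a point fixed in the world has none). Each returns a list of dicts, best first, with "score" (0 to 1); they miss things now and then, are a little off and sometimes report something else, mostly with a low value. They report only what shows in the picture. A call takes as long as a camera call.
- spot_in(name, camera): "extent" ([centre column, centre row, width, height] in pixels, round what is visible of it).
- regions_of(name, camera): "region" (480x640 bool, what is visible of it) and "extent" ([centre column, centre row, width, height] in pixels, round what is visible of it).
The state is a dict: "t": time; "joint_pos": joint angles; "qvel": joint speeds; "effort": joint torques, N m; "tcp_pos": TCP position; "ee_rot": TCP orientation; "wrist_force": force on the tool from outside, world axes, zero at the start; "moment": the same for the moment, N m; "grip_width": finger opening in mm; "grip_force": force on a finger pad.
Only numpy, scipy, OpenCV 4.12 (cv2) and the standard library are available. Lean on these libraries where they do the work, as an engineer would, in place of code of your own. Each camera call takes 0.05 s, during which the arm holds its last target. There are 200 camera calls.

### The job

The portable gas ring has been cleaned and its brass flame spreader was put back crooked, riding up on the ceramic spark electrode. Push the spreader round by its lugs, without lifting it off the burner, until the notch in its rim meets the electrode and it drops down flat, and stop pushing as soon as it catches: the brittle electrode must not be forced. Then set the grey round burner cap gently into the recess on top of the spreader so that it lies flat, let go, and leave everything else where it is.

Things in the scene. Friction and masses are not known exactly. Their poses are not given: they have to be found in the camera images.
- gas_ring: portable single gas ring, a fixed steel box 230 x 220 x 64 mm with a black knob on its front and an aluminium burner cup on top. Origin: on the worktop, below the axis of the cup; z up, x from the knob side to the back. The cup's flat seat (ring, radius 20 to 39 mm) is 90 mm above the worktop, the steel top round it 65 mm. The throat in the cup's middle is 39 mm wide.
- electrode: the spark electrode: white ceramic pin, 7 mm thick with a round end, upright on the knob side of the burner cup, its axis 47 mm from the cup's axis. Origin: its tip, 5 mm above the seat. Brittle and rigid.
- spreader: the flame spreader: loose brass crown 104 mm across, 11 mm thick at the rim, with a raised collar round the recess on top (60 mm across, 18 mm above its underside), about 0.4 kg. Origin: on its axis, in the plane of its underside; z up, the notch on its -x side. A boss below it (37 mm wide, 9 mm long) sits in the throat with 1 mm of play all round. It slides round under a push of 1 to 4 N at a lug.
- spreader_centre (a point): point on the spreader's axis, half-way up (6.5 mm above its underside). Notch away from the electrode: the rim rides on the electrode's tip, the spreader leans about 3 degrees and its centre is about 2 mm high. Notch over the electrode: it drops, lies flat on the seat and can turn only about 1 mm at the rim either way.
- spreader_notch (a point): middle of the notch in the spreader's rim (8.6 mm wide, cut right through, from the edge to 12 mm in), at the underside, 47 mm from the spreader's axis; over the electrode's axis when the spreader is home
- lug_a (a point): middle of the lug opposite the notch. Three equal lugs, to turn the spreader by, stand out from its rim, 52 to 72 mm from its axis, 11 mm wide, 10 mm high (1 to 11 mm above the spreader's underside). Each point lies 61 mm from the axis. Nothing stands round them
- lug_b (a point): middle of the lug 120 degrees anticlockwise (from above) of lug_a, 60 degrees from the notch
- lug_c (a point): middle of the lug 120 degrees clockwise (from above) of lug_a, 60 degrees from the notch
- burner_cap: burner cap: loose, grey enamelled round plate 62 mm across, 16 mm high in all, about 0.13 kg. Origin: under the middle of its spigot (42 mm wide, 5.5 mm long), on which it starts, on the worktop left or right of the gas ring. The plate's upright edge is 5.5 to 13.5 mm above the origin.
- cap_centre (a point): middle of the burner cap, on its axis, 9.5 mm above its origin. The spigot goes into the round recess in the spreader's collar (45.2 mm wide, 7 mm deep); the plate then rests on the collar, 7 mm above the rim's top face, and cap_centre is 15.5 mm above spreader_centre
- egg_timer: round white kitchen timer, 65 mm across, 50 mm high, bystander; origin under its middle
- brush: long-handled cleaning brush, 269 mm long, bystander; origin under its middle
- mug: mug standing upside down, 87 mm with its handle, bystander at the left, does not move; origin under it
- teaspoon: teaspoon, 133 mm long, bystander at the right; origin under its middle

How it is judged:
By the outcome, as a careful person would: the job done as asked, in the order asked, and still so for the second after the job is handed in, with the robot touching nothing.
It also fails if it takes over 72 s, if anything falls off the work surface, if the arm or the gripper's body presses on something with over 40 N, if the wrist force passes 120 N, or if a joint passes its speed limit or range.

## Working session

There is one attempt and no reset: what is moved stays moved. The work goes in short steps, each a Python script; the robot and the scene stay as the last script left them, time stands still between calls to the robot, and variables do not carry over. Pictures are saved under pics/ and viewed, at most 13 in all, crops included, and the job is handed in when it is done.

```bash
ls; mkdir -p pics; cat > h.py <<'E'
from station import *
import numpy as np, cv2
from scipy.spatial.transform import Rotation as Ro
def snap(cam,fn=None):
    o=get_obs(); im=get_image(cam)
    if fn: cv2.imwrite('pics/'+fn,im[:,:,::-1])
    return o,im
def cam(name,o=None):
    c=get_calibration(name)
    K=np.array([[c['fx'],0,c['cx']],[0,c['fy'],c['cy']],[0,0,1]])
    if 'mount' in c:
        M=np.array(c['mount']); T=np.eye(4); T[:3,:3]=Ro.from_euler('xyz',o['ee_rot'],degrees=True).as_matrix(); T[:3,3]=o['tcp_pos']
        W=np.linalg.inv(T@M); return K,W[:3,:3],W[:3,3]
    return K,np.array(c['R']),np.array(c['t'])
def proj(C,X):
    K,R,t=C; p=K@(R@np.array(X,float)+t); return p[:2]/p[2]
def ray(C,px):
    K,R,t=C; return -R.T@t, R.T@np.linalg.solve(K,[px[0],px[1],1])
def onz(C,px,z):
    o,d=ray(C,px); return o+d*(z-o[2])/d[2]
def tri(A,a,B,b):
    o1,d1=ray(A,a);o2,d2=ray(B,b); s=np.linalg.lstsq(np.c_[d1,-d2],o2-o1,rcond=None)[0]
    p,q=o1+d1*s[0],o2+d2*s[1]; return (p+q)/2,np.linalg.norm(p-q)
E
python3 - <<'E'
from h import *
print(get_obs())
for c in ['side','top']:
    snap(c,c+'0.png')
    for n in ['gas_ring','electrode','spreader','spreader_notch','lug_a','burner_cap','egg_timer','brush','mug','teaspoon']:
        print(c,n,[(np.round(d['extent']).tolist(),round(d['score'],2)) for d in spot_in(n,c)[:4]])
print(get_calibration('wrist'))
E
```

```text
pics
{'t': 0.0, 'joint_pos': array([ 6.42740850e+01,  1.24764844e+01,  9.25277538e+01, -4.76325835e-04,
        7.51314184e+01, -6.42942074e+00]), 'qvel': array([ 0.01650341,  0.03467416,  0.0312778 ,  0.06369001,  0.03222647,
       -0.07390249]), 'effort': array([ 8.45224404e-04, -3.96835113e+01, -3.03860378e+01,  1.28276079e-04,
        9.58488003e-03, -1.86879402e-05]), 'tcp_pos': array([206.17426734, 589.16302164, 229.97782659]), 'ee_rot': array([-1.79865145e+02, -1.47335109e-02,  1.60703611e+02]), 'wrist_force': array([0.62687429, 0.41482422, 0.46440591]), 'moment': array([-0.0563905 , -0.02804684, -0.00601037]), 'grip_force': 0.0, 'grip_width': 85.50806040939462}
side gas_ring [([350.0, 291.0, 147.0, 90.0], 0.7), ([347.0, 261.0, 66.0, 32.0], 0.54)]
side electrode []
side spreader [([346.0, 260.0, 56.0, 32.0], 0.94)]
side spreader_notch [([350.0, 264.0, 65.0, 30.0], 0.6)]
side lug_a [([349.0, 259.0, 60.0, 32.0], 0.7)]
side burner_cap [([396.0, 376.0, 39.0, 31.0], 0.75)]
side egg_timer [([274.0, 247.0, 22.0, 21.0], 0.93), ([458.0, 355.0, 58.0, 32.0], 0.52), ([256.0, 214.0, 40.0,
[... 452 characters left out ...]
[([382.0, 232.0, 58.0, 55.0], 0.6)]
top burner_cap [([486.0, 268.0, 26.0, 27.0], 0.72)]
top egg_timer [([255.0, 264.0, 30.0, 29.0], 0.63)]
top brush [([159.0, 256.0, 116.0, 14.0], 0.66)]
top mug []
top teaspoon [([478.0, 212.0, 19.0, 57.0], 0.78)]
{'fx': 381.2082412109661, 'fy': 381.2082412109661, 'cx': 325.2261574258632, 'cy': 237.36713682862526, 'mount': array([[-2.76004356e-04, -9.57556562e-01, -2.88245301e-01,
         7.35857580e+01],
       [ 9.99999185e-01,  9.50943812e-05, -1.27343751e-03,
         6.10475137e-01],
       [ 1.24679896e-03, -2.88245418e-01,  9.57555755e-01,
        -1.42831011e+02],
       [ 0.00000000e+00,  0.00000000e+00,  0.00000000e+00,
         1.00000000e+00]])}
```

View pics/top0.png

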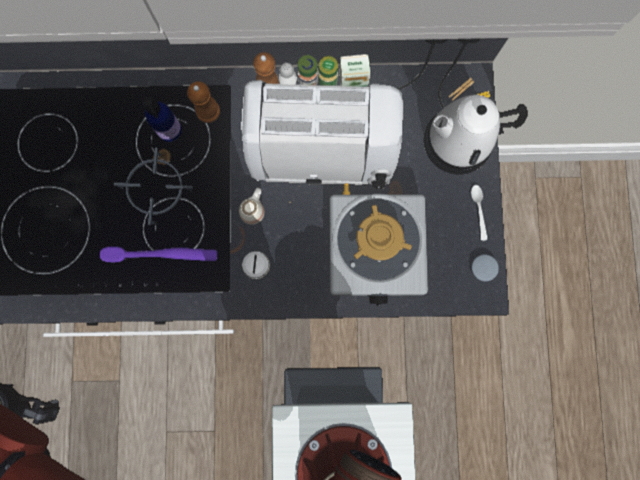

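View pics/side0.png

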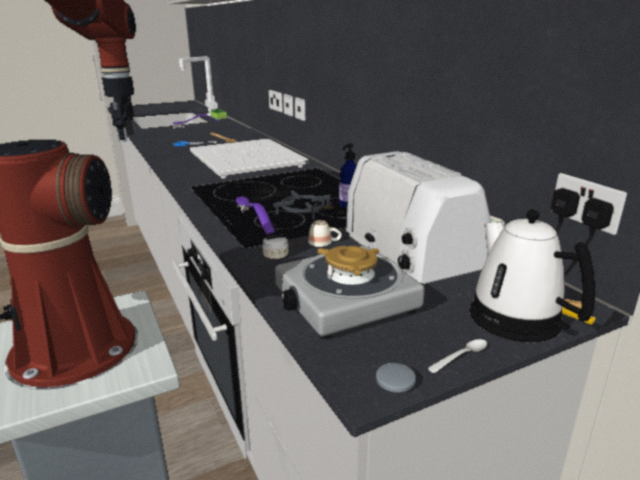

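The top view shows the spreader at (380,237), with lugs near (375,211), (361,251) and (405,246). The knob is at (378,298), the cap at (486,268) and the spoon at (479,212). The toaster stands close behind the ring. In the side view the cap is at (396,376) and the spreader at (347,260). Next I'll use the wrist camera.

```bash
python3 - <<'E'
from h import *
T=cam('top');S=cam('side')
print('cap',tri(T,(486,268),S,(396,376)),onz(T,(486,268),13))
print('spr',tri(T,(381,237),S,(348,259)))
for p in [(375,211),(361,251),(405,246)]: print('lug',onz(T,p,100))
print('knob',onz(T,(378,298),35),'corners',[onz(T,p,64).round() for p in [(331,195),(425,195),(428,295),(331,297)]],'toaster bottom',onz(T,(313,182),50))
c=onz(T,(381,237),108); print(c)
# view: tool yaw such that camera is toward robot side; mount: camera at tool x +73
for yaw in (0,180):
    print(yaw,solve_ik([c[0]-60,c[1],300],[180,0,yaw]),solve_ik([c[0]+0,c[1],300],[180,0,yaw]))
E
```

```text
cap (array([ 453.54575303, -344.81780456,   15.68964913]), np.float64(1.996354912261202)) [ 452.89728276 -345.07784168   13.        ]
spr (array([516.01324655, -92.35513569,  98.40798608]), np.float64(4.86146355413856))
lug [576.40733562 -81.99387817 100.        ]
lug [487.81019248 -48.36448689 100.        ]
lug [ 497.07073471 -145.22443417  100.        ]
knob [387.09147784 -88.92646975  35.        ] corners [array([622.,  14.,  64.]), array([ 618., -201.,   64.]), array([ 391., -198.,   64.]), array([390.,  19.,  64.])] toaster bottom [656.90125033  54.27626951  50.        ]
[516.86107125 -92.36400494 108.        ]
0 [-2.00668968e+01 -1.05666705e+01  1.08384799e+02 -2.54444375e-14
  8.21818714e+01  6.99331032e+01] [-1.77934465e+01 -2.76800254e+00  1.01343090e+02 -2.54444375e-14
  8.14249124e+01  7.22065535e+01]
180 [ -20.06689684  -10.56667054  108.38479918    0.           82.18187136
 -110.06689684] [ -17.79344647   -2.76800254  101.34309011    0.           81.42491243
 -107.79344647]
```

```bash
python3 - <<'E'
from h import *
goto([510,-65,225],[180,0,180]); print(get_obs()['t'])
o,im=snap('wrist','w1.png'); C1=cam('wrist',o)
for n in ['spreader','spreader_notch','lug_a','electrode']:
    print(n,[(np.round(d['extent']).tolist(),round(d['score'],2)) for d in spot_in(n,'wrist')[:4]])
move_l([510,-115,225],speed=200)
o,im=snap('wrist','w2.png')
for n in ['spreader','spreader_notch','lug_a','electrode']:
    print(n,[(np.round(d['extent']).tolist(),round(d['score'],2)) for d in spot_in(n,'wrist')[:4]])
np.save('C.npy',np.array([*map(lambda c:np.c_[c[0],c[1],c[2]],[C1,cam('wrist',o)])]))
a=cv2.imread('pics/w1.png')[80:400,160:560];b=cv2.imread('pics/w2.png')[80:400,60:460]
cv2.imwrite('pics/w12.png',np.hstack([a,b]))
print(get_obs()['t'])
E
```

```text
3.6583
spreader [([286.0, 250.0, 178.0, 161.0], 0.88)]
spreader_notch [([288.0, 249.0, 186.0, 156.0], 0.81)]
lug_a [([285.0, 246.0, 178.0, 157.0], 0.74)]
electrode [([297.0, 167.0, 11.0, 7.0], 0.39)]
spreader [([359.0, 247.0, 181.0, 161.0], 0.76)]
spreader_notch [([359.0, 248.0, 188.0, 156.0], 0.89)]
lug_a [([358.0, 246.0, 181.0, 157.0], 0.63), ([79.0, 147.0, 74.0, 69.0], 0.17)]
electrode [([362.0, 168.0, 10.0, 4.0], 0.45)]
4.5583
```

View pics/w12.png

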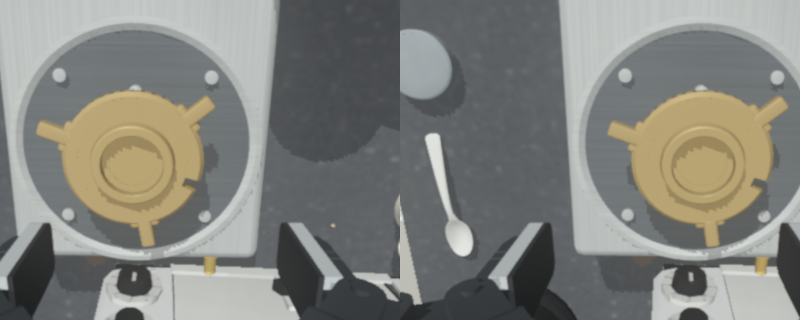

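The wrist views put the electrode at (297,167) at the top of the image, on the robot side. The notch is lower right at crop pixel (190,182), so it points about 70° in world. That makes the lug at crop (50,131) lug_a, the right upper one lug_c and the lower one lug_b. The spreader needs about +110° anticlockwise. I'll fit the model for accuracy.

```bash
cat > fit.py <<'E'
from h import *
from scipy.optimize import minimize
def brass(im):
    h=cv2.cvtColor(im,cv2.COLOR_RGB2HSV); m=cv2.inRange(h,(12,70,60),(28,255,255))
    m=cv2.morphologyEx(m,cv2.MORPH_CLOSE,np.ones((5,5)))
    n,l,s,c=cv2.connectedComponentsWithStats(m); return (l==1+np.argmax(s[1:,4])).astype(np.uint8)
def parts():
    a=np.radians(np.arange(0,360,5)); ci=lambda r,z:np.c_[r*np.cos(a),r*np.sin(a),0*a+z]
    P=[np.r_[ci(52,0),ci(52,11)],np.r_[ci(30,11),ci(30,18)]]
    for d in (0,120,240):
        B=np.array([[x,y,z] for x in(48,72) for y in(-5.5,5.5) for z in(1,11)])
        P.append(B@Ro.from_euler('z',d,degrees=True).as_matrix().T)
    return P
PT=parts()
def sil(C,v,tilt):
    m=np.zeros((480,640),np.uint8); R=(Ro.from_euler('y',tilt,degrees=True)*Ro.from_euler('z',v[3],degrees=True)).as_matrix()
    K,Rc,t=C
    for p in PT:
        q=((p@R.T+v[:3])@Rc.T+t)@K.T; q=q[:,:2]/q[:,2:]
        cv2.fillPoly(m,[np.round(cv2.convexHull(q.astype(np.float32))*16).astype(np.int32)],1,shift=4)
    return m
def fit(views,v0,tilt,fixz=None):
    def f(v):
        v=np.array(v,float)
        if fixz is not None: v[2]=fixz
        s=0
        for C,m in views:
            k=sil(C,v,tilt); s+=1-(k&m).sum()/(k|m).sum()
        return s
    r=minimize(f,v0,method='Nelder-Mead',options=dict(initial_simplex=np.array([v0]+[np.array(v0)+d for d in np.diag([6,6,6,8])])))
    return r.x,r.fun/len(views)
E
python3 - <<'E'
from fit import *
A=np.load('C.npy'); C=[(a[:,:3],a[:,3:6],a[:,6]) for a in A]
ims=[cv2.imread(f'pics/w{i}.png')[:,:,::-1].copy() for i in (1,2)]
V=[(c,brass(i)) for c,i in zip(C,ims)]
for t in (0,2.5): 
  print(fit(V,[517,-92,92,249.5],t)); print(fit(V,[517,-92,92,249.5],t,92))
print('electrode',tri(C[0],(297,167),C[1],(362,168)))
print('notch',[onz(C[0],(160+190,80+182),103),onz(C[1],(60+358,80+184),103)])
T=cam('top'); 
E
```

```text
(array([521.68909693, -88.10395761,  84.62601659, 248.5185482 ]), np.float64(0.041840003734166686))
(array([520.48825873, -87.96036119,  93.66361538, 248.70741045]), np.float64(0.06704840793197248))
(array([521.18763608, -88.11630152,  86.13298499, 248.63950178]), np.float64(0.03697796704344286))
(array([520.52557573, -88.08013855,  92.71118257, 248.88937063]), np.float64(0.06007414456419308))
electrode (array([470.13779121, -86.15456371,  67.0486822 ]), np.float64(0.5943170007375692))
notch [array([535.38298919, -45.69734991, 103.        ]), array([536.86285092, -46.25654347, 103.        ])]
```

```bash
cat >> h.py <<'E'
CX=np.array([520.5,-88.3])
def arc(phi,r=68,z=84,speed=60):
    a=np.radians(phi); move_l([CX[0]+r*np.cos(a),CX[1]+r*np.sin(a),z],[180,0,phi-180],speed=speed)
    o=get_obs(); f=o['wrist_force']; return f@[-np.sin(a),np.cos(a),0], f@[np.cos(a),np.sin(a),0], f[2], o['t']
E
python3 - <<'E'
from h import *
p=128.7;a=np.radians(p)
grip(30)
goto([CX[0]+68*np.cos(a),CX[1]+68*np.sin(a),160],[180,0,p-180]); print(get_obs()['wrist_force'],get_obs()['t'])
move_l([CX[0]+68*np.cos(a),CX[1]+68*np.sin(a),110],speed=120); print(get_obs()['wrist_force'])
snap('wrist','w3.png')
f=arc(p,speed=40); print(np.round(f,2),get_obs()['tcp_pos'])
for phi in range(133,154,5):
    f=arc(phi); print(phi,np.round(f,2))
    if abs(f[0])>10: break
snap('wrist','w4.png')
cv2.imwrite('pics/w34.png',cv2.resize(np.hstack([cv2.imread('pics/w3.png'),cv2.imread('pics/w4.png')]),(800,300)))
E
```

```text
[0.71748801 0.35163209 1.06095732] 8.6
[ 0.13563282 -0.03532125 -0.09086544]
[ 0.07 -0.4   0.51 10.02] [478.07594182 -35.24426788  83.99214296]
133 [ 0.45 -0.1  -0.72 10.27]
138 [ 0.29 -1.45  0.56 10.52]
143 [-0.44 -0.67  0.03 10.77]
148 [ 0.34 -0.02 -0.98 11.02]
153 [-0.03 -0.32  0.05 11.27]
```

View pics/w34.png

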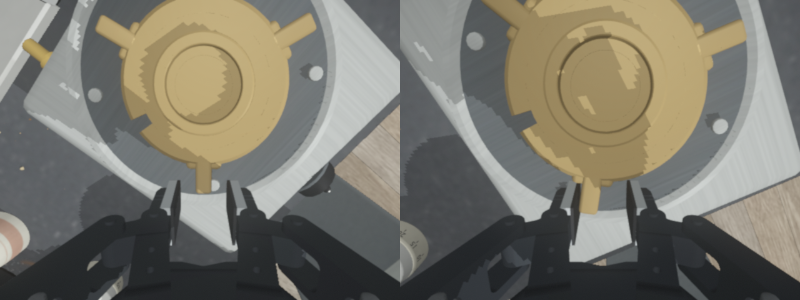

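The view shows lug_c between the pads at (590,195), touching the left (pushing) pad, with the notch at (523,120) as expected. I'll keep going.

```bash
python3 - <<'E'
from fit import *
for phi in range(159,232,6):
    f=arc(phi); print(phi,np.round(f,2))
    if abs(f[0])>8 or abs(f[1])>10: break
o,im=snap('wrist','w5.png'); C=cam('wrist',o)
m=brass(im); v,e=fit([(C,m)],[520.5,-88.3,92,phi-8.5+120],2.5,92); print(v,e)
im[m>0]//=1
print([(np.round(d['extent']).tolist(),round(d['score'],2)) for d in spot_in('electrode','wrist')[:4]])
E
```

```text
159 [-0.13 -0.39  0.13 11.58]
165 [ 0.23  0.32 -0.06 11.85]
171 [-0.29 -0.18 -0.37 12.12]
177 [ 0.31  0.32  0.88 12.38]
183 [-0.05 -0.    0.55 12.65]
189 [-0.23  0.61 -0.42 12.92]
195 [-0.65  0.1  -0.86 13.18]
201 [ 0.07  0.22  0.78 13.45]
207 [ 0.5  -0.13 -0.78 13.72]
213 [-0.18 -0.08 -0.53 13.98]
219 [-4.300e-01 -8.100e-01  1.000e-02  1.425e+01]
225 [ 0.14  0.57 -0.12 14.52]
231 [ 0.1  -0.04 -0.54 14.78]
[520.67739219 -88.03309458  94.75755622 342.60267341] 0.04312212831130524
[]
```

View pics/w5.png

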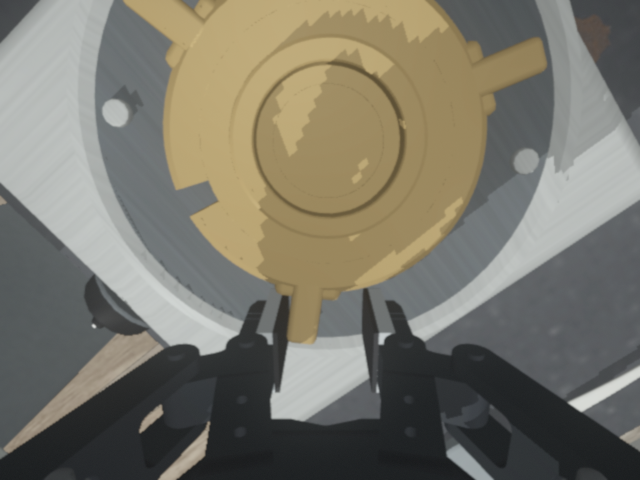

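The notch at (197,197) is about 17° short of the electrode. The lug sits on the left pad at (300,320). Now fine steps with a force stop.

```bash
cat > fine.py <<'E'
from fit import *
import sys
def F(phi):
    a=np.radians(phi); f=[]
    for _ in range(4): f.append(get_obs()['wrist_force']); wait(0.02)
    f=np.mean(f,0); return np.round([f@[-np.sin(a),np.cos(a),0],f@[np.cos(a),np.sin(a),0],f[2]],2)
def run(p0,p1,d,lim=1.8):
    for phi in np.arange(p0,p1+1e-6,d):
        arc(phi,speed=20); f=F(phi); print(phi,f)
        if abs(f[0])>lim: f=F(phi); print(f)
        if abs(f[0])>lim: break
    o,im=snap('wrist'); v,e=fit([(cam('wrist',o),brass(im))],[520.5,-88.3,92,phi-8.5+120],1,92); print(v,e,o['t'])
    return phi,im
E
python3 - <<'E'
from fine import *
run(233,240,2); phi,im=run(240.7,249,.7)
cv2.imwrite('pics/w6.png',im[:,:,::-1])
E
```

```text
233.0 [-0.46 -0.31 -0.13]
235.0 [-0.9  -0.13 -0.06]
237.0 [-0.96 -0.04 -0.68]
239.0 [-0.56  0.36 -0.57]
[520.85998423 -88.39619104  94.15955013 350.59748322] 0.04313992399750444 16.2167
240.7 [-0.71 -0.59  0.04]
241.39999999999998 [-0.76 -0.24  0.01]
242.09999999999997 [-0.61  0.37 -0.71]
242.79999999999995 [-0.68  0.12 -0.37]
243.49999999999994 [ 0.26  0.21 -0.09]
244.19999999999993 [-0.3   0.54  0.18]
244.89999999999992 [-0.61 -0.28 -0.15]
245.5999999999999 [-0.69 -0.09  0.25]
246.2999999999999 [-0.68  0.1  -0.57]
246.9999999999999 [-0.57 -0.46 -0.54]
247.69999999999987 [-2.26 -0.8   0.25]
[-2.6  -1.19  1.01]
[520.40616717 -87.92282283  95.6534518  358.79752867] 0.05922918131706101 19.8167
```

View pics/w6.png

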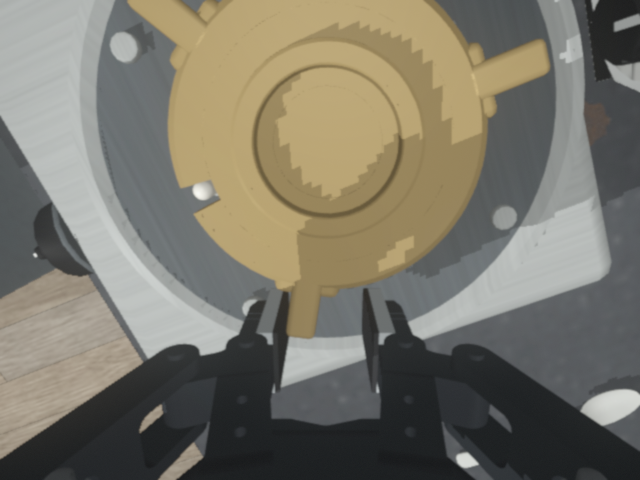

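The white electrode tip stands in the notch at (203,189) and the force stop tripped at about 2.5 N, so it has caught. Next: back off, lift, check from above, then look at the cap.

```bash
python3 - <<'E'
from fine import *
arc(239.5,speed=40); print(F(239.5)); arc(239.5,z=170,speed=120)
goto([520.5,-88.3,220],[180,0,180]); grip(85)
o,im=snap('wrist','s1.png'); C=cam('wrist',o); m=brass(im)
for z in (90,86): print(fit([(C,m)],[520.5,-88.3,z,0],0,z))
print('free z',fit([(C,m)],[520.5,-88.3,90,0],0))
print(o['tcp_pos'],o['t'])
goto([455,-345,200],[180,0,180]); move_l([455,-345,130],speed=200); wait(.1)
o,im=snap('wrist','c1.png'); C=cam('wrist',o)
r=regions_of('burner_cap','wrist')
for d in r[:2]:
    mm=d['region'].astype(np.uint8); c,_=cv2.minEnclosingCircle(cv2.findNonZero(mm)); print(d['extent'],d['score'],c,onz(C,c,11.5),onz(C,c,5.5))
print(o['tcp_pos'],get_obs()['t'])
cv2.imwrite('pics/sc.png',cv2.resize(np.hstack([cv2.imread('pics/s1.png'),cv2.imread('pics/c1.png')]),(800,300)))
E
```

```text
[-0.02 -0.41  0.01]
(array([520.37211478, -89.65068585, 100.48259417,  -0.62945209]), np.float64(0.060735245266304916))
(array([520.88102366, -89.24652707,  93.06355733,  -1.2505818 ]), np.float64(0.041728087084703436))
free z (array([521.03510638, -89.01973757,  84.67097776,  -0.74880341]), np.float64(0.03878843192059778))
[520.52209509 -88.31960595 220.03638125] 23.4917
[ 456.5092682  -345.55971258  132.03364655] 25.275
```

View pics/sc.png

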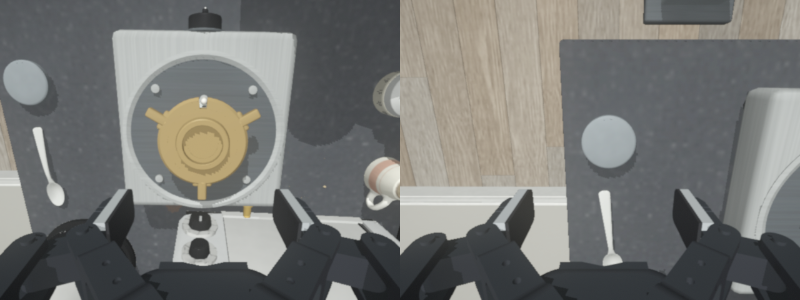

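The spreader lies with the electrode in its notch at (204,100) in the left half. The cap is at about (333,227) in the full right-hand frame, with the spoon clear of it. The network missed the cap, so I'll segment it by brightness and then grasp.

```bash
python3 - <<'E'
from fine import *
import station; print(getattr(station,'grasp_offset',None))
def capfind(seed=None):
    wait(.3); o,im=snap('wrist'); C=cam('wrist',o); s=np.array(proj(C,[455,-345,12]) if seed is None else seed)
    g=cv2.GaussianBlur(cv2.cvtColor(im,cv2.COLOR_RGB2GRAY),(3,3),0); s=s.round().astype(int)
    ff=np.zeros((482,642),np.uint8); cv2.floodFill(g,ff,(int(s[0]),int(s[1])),255,22,22,4|(255<<8)|cv2.FLOODFILL_MASK_ONLY|cv2.FLOODFILL_FIXED_RANGE)
    m=ff[1:-1,1:-1]; m=cv2.morphologyEx(m,cv2.MORPH_OPEN,np.ones((5,5))); k=max(cv2.findContours(m,0,2)[0],key=cv2.contourArea)
    (c,ax,_)=cv2.fitEllipse(k); print(c,ax); return onz(C,c,12),o
p,o=capfind((333,227)); print(p,o['tcp_pos'])
move_l([p[0],p[1],60],speed=150); 
for z in (30,12,6,3,0,-2,-4):
    move_l([p[0],p[1],z],speed=80 if z>10 else 25); f=get_obs()['wrist_force']; print(z,f.round(2))
    if abs(f[2])>4: break
snap('wrist','c2.png'); print(get_obs()['t'])
E
```

```text
18.700000000000003
(332.404052734375, 228.4626007080078) (82.18441009521484, 84.93985748291016)
[ 453.72651507 -339.89414099   12.        ] [ 455.11264317 -345.23994144  130.45597971]
30 [0.75 0.28 0.11]
12 [ 0.33 -0.06  0.03]
6 [-0.85  0.32 -0.09]
3 [ 0.34 -0.19 -0.15]
0 [-0.04  0.34  0.37]
-2 [-0.11 -0.32  0.48]
-4 [ 0.1   0.61 -0.39]
28.6167
```

View pics/c2.png

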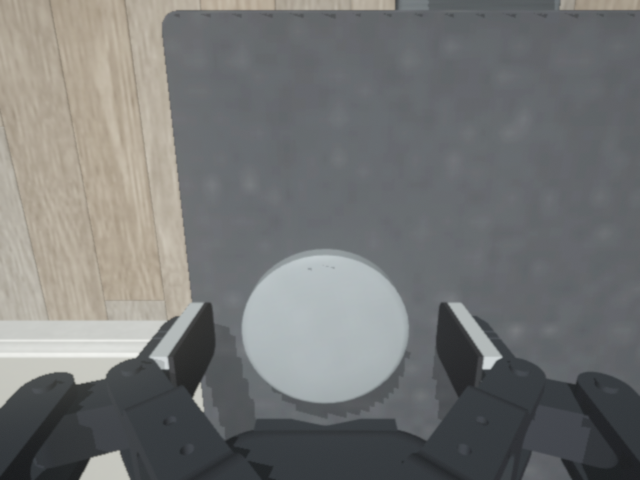

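The cap at (325,328) is centred between the pads at columns 215 and 437. Gripping.

```bash
python3 - <<'E'
from fine import *
print(onz(cam('wrist',get_obs()),(325.5,329),13.5))
grip(50,30); o=get_obs(); print(o['grip_width'],o['grip_force'],o['wrist_force'].round(2),o['tcp_pos'],o['t'])
x,y,_=o['tcp_pos']
move_l([x,y,40],speed=60); wait(.2); o,im=snap('wrist','g1.png'); print(o['wrist_force'].round(2),o['grip_width'],o['tcp_pos'])
C=cam('wrist',o)
g=cv2.GaussianBlur(cv2.cvtColor(im,cv2.COLOR_RGB2GRAY),(3,3),0)
s=proj(C,[453.7,y,57]).astype(int); print(s,g[s[1],s[0]])
print(get_obs()['t'])
E
```

```text
[ 453.37392654 -339.2330555    13.5       ]
60.379154708483476 32.66963303089142 [ 0.33 -0.2   2.38] [ 453.98070494 -340.14772175   -3.57310506] 28.9667
[ 0.1   0.25 -1.28] 60.14210880955015 [ 453.59348587 -339.79783258   39.39552311]
[322 330] 176
30.1
```

View pics/g1.png

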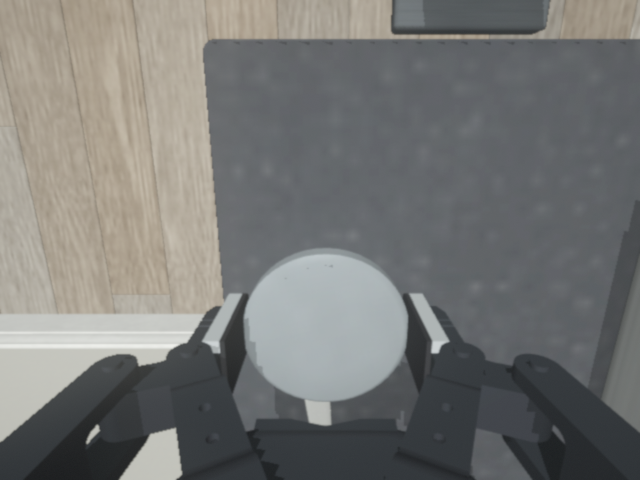

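The cap is held level and centred at (326,325), and the wrist reads its weight. Next I'll check the camera's sideways bias and carry the cap over.

```bash
python3 - <<'E'
from fine import *
o=get_obs(); C=cam('wrist',o); im=cv2.imread('pics/g1.png')
g=cv2.GaussianBlur(cv2.cvtColor(im,cv2.COLOR_BGR2GRAY),(3,3),0)
ff=np.zeros((482,642),np.uint8); cv2.floodFill(g,ff,(326,315),255,14,14,4|(255<<8)|cv2.FLOODFILL_MASK_ONLY|cv2.FLOODFILL_FIXED_RANGE)
m=cv2.morphologyEx(ff[1:-1,1:-1],cv2.MORPH_OPEN,np.ones((9,9))); k=max(cv2.findContours(m,0,2)[0],key=cv2.contourArea)
e=cv2.fitEllipse(cv2.convexHull(k)); P=onz(C,e[0],o['tcp_pos'][2]+3.7+13.5); print(e,P-o['tcp_pos'])
# recess / collar circles in s1 with the pose then (yaw 180)
o2=dict(tcp_pos=np.array([520.52,-88.32,220.04]),ee_rot=o['ee_rot']); C2=cam('wrist',o2)
im=cv2.imread('pics/s1.png'); m=brass(im[:,:,::-1].copy()); 
v,e=fit([(C2,m)],[520.5,-88.3,88,0],0); print(v,e)
for ctr in ([520.5,-88.3],[521,-89]):
  for r,z in ((30,108),(22.6,108)):
    a=np.radians(range(0,360,4))
    for b in a: 
        q=proj(C2,[ctr[0]+r*np.cos(b),ctr[1]+r*np.sin(b),z]); cv2.circle(im,tuple(q.round().astype(int)),0,(0,0,255) if ctr[0]==520.5 else (255,0,0),-1)
u=proj(C2,[520.5,-88.3,108]).astype(int); cv2.imwrite('pics/s1o.png',cv2.resize(im[u[1]-60:u[1]+60,u[0]-80:u[0]+80],(800,600),interpolation=cv2.INTER_NEAREST))
E
```

```text
((324.8880310058594, 325.72869873046875), (145.25035095214844, 160.45068359375), 90.64168548583984) [-1.46639142  0.36975949 17.2       ]
[520.90342881 -89.00970605  84.7138445   -0.84477966] 0.03883661248930714
```

View pics/s1o.png

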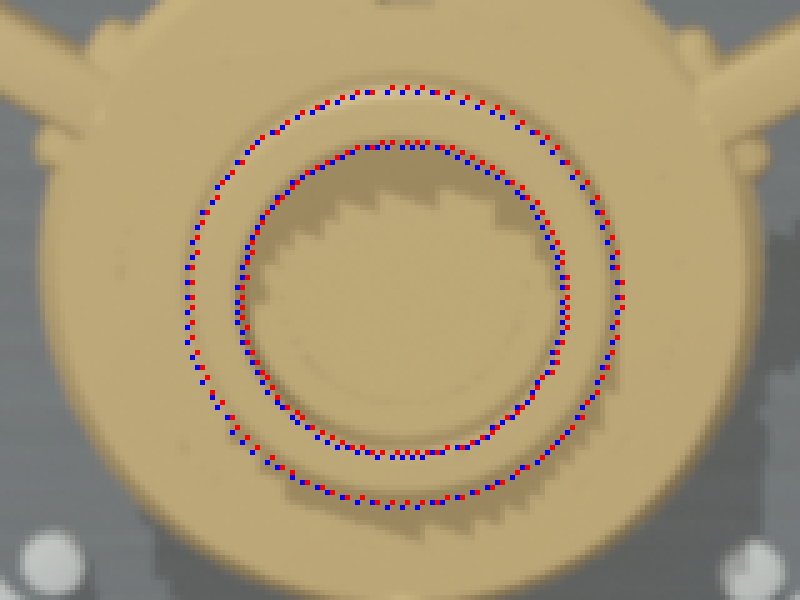

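The red overlay at (520.5,-88.3) fits the recess to within half a millimetre. I'll carry the cap over and lower it with a force guard.

```bash
cat > low.py <<'E'
from fine import *
def fz():
    f=np.mean([(wait(.03),get_obs()['wrist_force'])[1] for _ in range(4)],0); return f
def lower(x,y,z0,z1,base,d=.8,lim=2.2):
    for z in np.arange(z0,z1,-d):
        move_l([x,y,z],speed=12); f=fz()-base
        if abs(f[2])>lim: f=fz()-base
        if abs(f[2])>lim: break
    o=get_obs(); print('stop',z,f.round(2),o['tcp_pos'].round(2),o['grip_width'],o['t']); return z,f
E
python3 - <<'E'
from low import *
x,y=521.0,-88.7
o=get_obs(); move_l([o['tcp_pos'][0],o['tcp_pos'][1],150],speed=200); move_l([x,y,150],speed=200); move_l([x,y,112],speed=80); wait(.2)
b=fz(); print(b,get_obs()['tcp_pos'],get_obs()['t'])
lower(x,y,106,97,b)
E
```

```text
[-0.31899884  0.04288973 -1.33981832] [521.39018815 -88.79841027 112.52877122] 33.2083
stop 103.60000000000001 [-1.22 -0.37  3.02] [521.04 -88.74 103.81] 60.20582936083363 35.275
```

```bash
python3 - <<'E'
from low import *
x0,y0=521.0,-88.7
print(get_obs()['moment'].round(3))
move_l([x0,y0,105.5],speed=20); wait(.1); b=fz(); print(b.round(2),get_obs()['moment'].round(3))
for dx,dy in [(-1.3,0),(-1.3,1.2),(-1.3,-1.2),(0,1.4),(0,-1.4),(1.4,0),(-2.6,0)]:
    move_l([x0+dx,y0+dy,105.3],speed=20); print(dx,dy)
    z,f=lower(x0+dx,y0+dy,104.4,101.3,b,d=.7,lim=2)
    if z<101.9: break
    if get_obs()['t']>52: break
E
```

```text
[ 0.04   0.168 -0.096]
[ 0.01 -0.62 -1.25] [-0.033  0.016 -0.016]
-1.3 0
stop 101.6 [ 0.18  0.64 -0.45] [519.71 -88.71 101.63] 61.02815757170775 37.925
```

The spigot has entered the recess. Lowering until it seats.

```bash
python3 - <<'E'
from low import *
x,y=519.7,-88.7
b=np.array([0,-.3,-1.3])
z,f=lower(x,y,101.2,97.2,b,d=.5,lim=1.8)
print(get_obs()['moment'].round(3)); snap('wrist','p1.png')
snap('side','p2.png')
u=proj(cam('side'),[520,-88,100]).astype(int); a=cv2.imread('pics/p2.png')[u[1]-60:u[1]+60,u[0]-60:u[0]+100]
cv2.imwrite('pics/p12.png',np.hstack([cv2.resize(cv2.imread('pics/p1.png'),(400,300)),cv2.resize(a,(400,300))]))
E
```

```text
stop 98.7 [-0.52  0.35  2.39] [519.83 -88.75  98.95] 60.08460386309453 40.3583
[ 0.067  0.118 -0.   ]
```

View pics/p12.png

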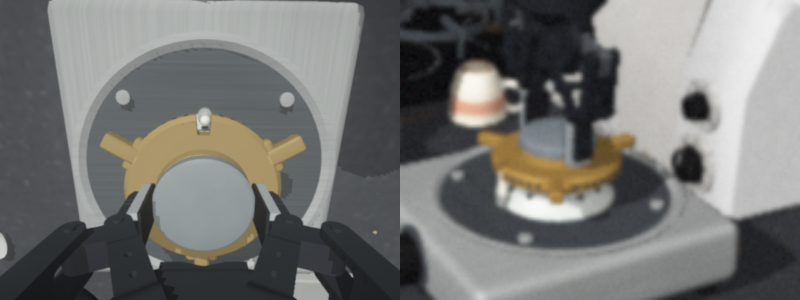

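The cap is seated: contact came at z 98.7 against 98.8 predicted. The electrode tip is in the notch at (204,117). Release, retreat and check.

```bash
python3 - <<'E'
from low import *
grip(78); wait(.2); x,y,z=get_obs()['tcp_pos']; move_l([x,y,150],speed=80)
move_l([x,y,220],speed=150); wait(.3); o,im=snap('wrist','e1.png'); print(o['t'],o['wrist_force'].round(2))
snap('side','e2.png')
u=proj(cam('side'),[520,-88,100]).astype(int); a=cv2.imread('pics/e2.png')[u[1]-60:u[1]+60,u[0]-60:u[0]+100]
cv2.imwrite('pics/e12.png',np.hstack([cv2.resize(cv2.imread('pics/e1.png')[60:360,120:520],(400,300)),cv2.resize(a,(400,300),interpolation=cv2.INTER_CUBIC)]))
E
```

```text
42.6833 [ 0.44 -0.08  0.01]
```

View pics/e12.png

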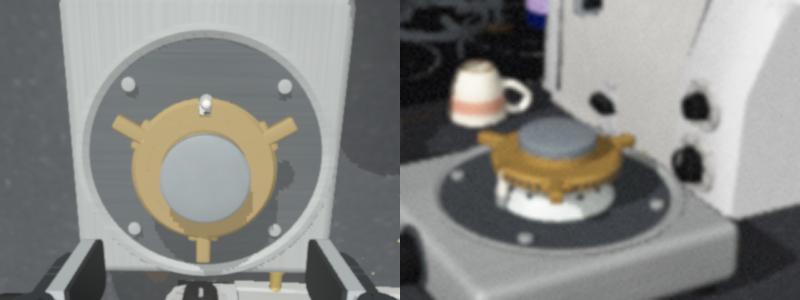

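The cap lies flat and centred on the spreader at (205,177), the electrode is in the notch at (206,104), and the gripper is clear. Handing in.

```bash
python3 -c "
from station import *
print(sign_off())"
```

```text
the job is handed in; nothing more can be done
None
```

I pushed the spreader round until its notch caught on the electrode, stopping at about 2.5 N, then lowered the cap into the recess (second try, after it first touched the collar at about 3 N); the last pictures show it flat with the gripper clear, and I handed the job in at about 43 s of the 72 s allowed.

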